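Tap the brass stand boss of a surgical trainer

TASK

Swing the red-knobbed cam clamp fully closed against the brass boss, then thread the boss with the hand tap: wind the crank clockwise half a turn, back a quarter turn to break the chip, and repeat, until you feel the tap touch the bottom of its blind hole. Ease onto the bottom gently, for a forced tap snaps; leave the tap down there with the clamp closed and let go, without shoving the things lying around.

Things in the scene. Friction and masses are not known exactly. Their poses are not given: they have to be found in the camera images.
- fixture: Aluminium base plate, fixed to the table, 230 x 260 x 12 mm, with two grey V-fence blocks (to 38 mm high). Origin on the table directly under the tap's axis; the clamp's pivot lies 75 mm from it along the plate's own -y.
- boss: The work: a round brass boss on the plate, fixed, flange 72 mm across and 12 mm thick, neck 44 mm across, 45 mm high. Origin at the centre of its underside, on the tap's axis, 12 mm above the table; same axes as tap_axis. The tap (16 mm) stands upright in its blind hole. Turned clockwise from above it cuts forward and sinks 2 mm a turn, the crank with it.
- tap_axis (a point): Point on the tap's vertical axis, fixed to the boss, 119 mm above the table: the centre of the knob's circle. Its frame: z up, x towards where the knob stands at the very first thread, y a quarter turn anticlockwise of x (seen from above). The knob starts 0 to 0.45 rad clockwise of x.
- tap_knob (a point): Middle of the black upright crank knob: 22 mm across, 40 mm tall (foot 99 mm, top 139 mm above the table), 45 mm from the tap's axis on a steel bar 14 mm wide whose top is at 98 mm; the bar's other end has only a small ball. It spins freely on its own pin, so it can be gripped with a fixed tool yaw and carried round. Nothing near it is taller than the bar.
- windup (a joint): Wind-up (rad) of the torque spring in the yellow crank hub: 0 at rest, + under clockwise drive, 0.0056 rad per N (4 N per mm) at the knob. Turning takes about 3 N either way (0.02 rad). The hole's bottom, 0.8 to 1 net turn on, is unmarked: the tap stops dead there. 8 to 12 N there is enough; over 20 N (0.115 rad) either way snaps the tap. Let go, the tap stays.
- clamp (a joint): Angle of the clamp lever (rad): 0 = open, lever along the plate's own -x; grows anticlockwise seen from above; 1.4 = closed, cam against the boss's flange (a firm stop); starts at 0 to 0.3. Moving takes about 2 N at its knob; it stays where left.
- clamp_knob (a point): Middle of the red upright knob at the clamp lever's end: 22 mm across, 40 mm tall (foot 41 mm, top 81 mm above the table), 95 mm from the pivot, free-spinning on its pin. The lever beneath it is 16 mm wide with its top 40 mm above the table.
- clamp_pivot (a point): Point on the clamp's vertical pivot axis, 61 mm above the table, level with the middle of the red knob: centre of its arc.
- loop_board: Bystander: white training board 130 x 100 x 10 mm with three wire loops, 40 mm high in all, loose. Origin at the centre of its underside.
- port_ring: Bystander: tan ring 72 mm across, 12 mm high, loose. Origin at the centre of its underside.
- oil_jar: Bystander: white jar with yellow cap, 52 mm across, 75 mm tall, loose. Origin at the centre of its underside.
- screwdriver: Bystander: screwdriver lying on the table, loose.

How it is judged:
On the way, in this order (a step that is already met when the one before it is completed fails the run):
1. the clamp is closed (1.2 rad or more) before tapping (value of joint clamp above 1.2 rad), for 0.2 s.
2. first half turn forward: the knob is opposite its start, give or take an eighth of a turn (x of tap_knob in the frame of tap_axis below -0.035 m), for 0.1 s.
3. a quarter turn back, at least an eighth (x of tap_knob in the frame of tap_axis above -0.03 m and y of tap_knob in the frame of tap_axis below -0.02 m), for 0.1 s.
4. half a turn forward again, an eighth of a turn or more beyond the first (x of tap_knob in the frame of tap_axis above -0.028 m and y of tap_knob in the frame of tap_axis above 0.02 m), for 0.1 s.
5. a quarter turn back, at least an eighth (x of tap_knob in the frame of tap_axis below -0.034 m), for 0.1 s.
6. forward onto the bottom, felt as a load of 6.5 N or more at the knob (wind-up 0.036 rad) (value of joint windup above 0.036 rad and x of tap_knob in the frame of tap_axis above 0.02 m and y of tap_knob in the frame of tap_axis above 0 m), for 0.05 s.
At the end, for the whole second after the job is handed in: After it has felt the bottom the tap is left there, not wound back by more than about a tenth of a turn (knob over 25 mm along x and 5 mm along y of the tap axis's frame), the crank unloaded (wind-up within 0.03 rad) and still; the clamp is still closed (1.2 rad or more) (x of tap_knob in the frame of tap_axis above 0.025 m and y of tap_knob in the frame of tap_axis above 0.005 m and value of joint windup between -0.03 and 0.03 rad and value of joint clamp above 1.2 rad and velocity of joint windup between -0.05 and 0.05 rad/s); the robot touches nothing.
It fails at once if the tap is forced (over about 20 N at the knob, wind-up over 0.115 rad either way) (value of joint windup above 0.115 rad or value of joint windup below -0.115 rad).
It fails at once if the loop board is pushed more than 25 mm (distance of loop_board from where it was at the start of the episode above 0.025 m).
It fails at once if the port ring is pushed more than 25 mm (distance of port_ring from where it was at the start of the episode above 0.025 m).
It fails at once if the oil jar is pushed more than 25 mm (distance of oil_jar from where it was at the start of the episode above 0.025 m).
It fails at once if the screwdriver is pushed more than 25 mm (distance of screwdriver from where it was at the start of the episode above 0.025 m).
It also fails if it takes over 69 s, if anything falls off the work surface, if the arm or the gripper's body presses on something with over 40 N, if the wrist force passes 120 N, or if a joint passes its speed limit or range.

ROBOT

A 6-joint arm with a two-finger parallel gripper is mounted at the origin on the work surface. World frame = base frame: x ahead of the robot, y to its left, z up, the work surface at z = 0. Lengths are in m, angles in rad, forces in N, time in s.
With the tool pointing down it reaches from about 0.375 to 0.9 m from the base axis. Payload 3.1 kg.
Tool frame: the origin (TCP) lies between the finger pads; the fingertips stand 8 mm ahead of it and the grasp point (between the pads) lies 11 mm behind it; z points along the fingers, y is the line along which they close (so a half turn about z gives the same grasp; the last joint's range is limited). The gripper opens to 85 mm and grips with 20 to 120 N. Pads are 22 mm wide; open, the fingers measure 114 mm over their backs; the gripper's body (76 mm by 85 mm) begins 54 mm behind the grasp point. The pads swing forward as they close: fully open they stand 13 mm farther back than shut.
Start: joints at [-1.317, 0.527, 1.433, -0, 1.181, -0.178], TCP at [0.262, -0.568, 0.239] pointing down, gripper open.
Joint ranges: [-3.08, 3.08], [-0.75, 2.2], [0.22, 2.44], [-1.43, 4.57], [0, 2.65], [-2.85, 2.85]. Speed limits (rad/s): [2.79, 2.79, 3.14, 3.14, 3.14, 3.14].

INTERFACE

Orientations are given as a unit quaternion [x, y, z, w].
In Python, from station import readout, cams, sign_off gives the robot as it stands.
- The arm moves only by the tool send_rows, never from a script. Its argument "commands" is text: rows parted by semicolons, each of 5 numbers parted by spaces: the finger opening in mm, from 0 to 85.4, then the shift along the tool's x, y, z each as a share of 0.02 m, from -1 to 1, then the turn about the tool's z as a share of 4 degrees, from -1 to 1. In form: grip dx dy dz spin; .... A call has 1 to 20 rows; each row shifts and turns the commanded pose from where the row before left it, along the tool's axes as they then stand; what a row does not reach is not made up. A row lasts 1/12 s, in which the tool goes at most 41.7 mm and 7.16 degrees, less where a joint would pass 70% of its speed; a pose out of reach is approached as far as the arm can. A call with a number of a shift or a turn outside -1 to 1 is refused whole. A call with a gripper value outside its range is refused whole. The fingers move at their own pace and stop on an object; "grip_force" is the grip in N (left out, the last holds). Time passes only in rows, so rows that do not move let the fingers close. It gives the time, the measured TCP pose, the force, the opening and the grip force at its end, in the units of the state.
- readout.sense(): the state, without advancing time (a new reading comes with each control period).
- cams.snapshot(name): name is "side" or "top"; returns a dict with "pixels" (480x640x3 uint8, red, green, blue), "intrinsics" (3x3 intrinsics, pixels), "eye" and "rotation" of the camera in the world. Camera axes: x right, y down, z forward; pixel columns grow to the right and rows downward; lengths in m; the calibration is good to about 2 mm. A picture is of the moment at which its call begins. There is no depth.
- sign_off(): hands the job in; it is judged then, once.
The state is a dict: "t": time; "q": joint angles; "qd": joint speeds; "tau": joint torques, N m; "tcp_pos": TCP position; "tool_rot": TCP orientation; "force": force on the tool from outside, world axes, zero at the start; "ft_torque": the same for the moment, N m; "finger_gap": opening from 0.0 (shut) to 1.0 (fully open); "gripper_force": force on a finger pad.
Only numpy, scipy, OpenCV 4.12 (cv2) and the standard library are available. Lean on these libraries where they do the work, as an engineer would, in place of code of your own. Each camera call takes 0.05 s, during which the arm holds its last target. There are 200 camera calls.

## Working session

There is one attempt and no reset: what is moved stays moved. The work goes in short steps, Python scripts to look and compute and a tool call to move; the robot and the scene stay as the last step left them, time stands still between calls to the robot, and variables do not carry over. Pictures are saved under pics/ and viewed, at most 10 in all, crops included, and the job is handed in when it is done.

Besides the shell and the picture viewer there is one more tool, called after "Request:" as a command line: name --argument value ..., lists and objects as JSON in quotes. send_rows: Moves the arm, as the interface text tells. Its arguments: {"type":"object","properties":{"commands":{"type":"string"},"grip_force":{"type":"number"}},"required":["commands"]}

```bash
mkdir -p pics; cat > h.py <<'E'
import numpy as np, cv2
from station import readout, cams, sign_off
def snap(n,f):
    s=cams.snapshot(n); cv2.imwrite(f,cv2.cvtColor(s["pixels"],cv2.COLOR_RGB2BGR)); np.savez(f[:-4]+".npz",K=s["intrinsics"],e=s["eye"],R=s["rotation"]); return s
def ray(f,u,v,z):
    d=np.load(f[:-4]+".npz"); r=d["R"]@np.linalg.inv(d["K"])@np.array([u,v,1.]); e=d["e"]; return e+r*(z-e[2])/r[2]
E
python3 - <<'E'
from h import *
for n in("top","side"):
    s=snap(n,f"pics/{n}0.png"); print(s["eye"],s["rotation"],s["intrinsics"])
r=readout.sense(); print(r)
E
```

```text
[ 0.37531937 -0.02274248  1.61791685] [ 0.70829189 -0.70402496  0.03433382 -0.03863473] [[577.99520659   0.         319.60474495]
 [  0.         577.99520659 241.97012454]
 [  0.           0.           1.        ]]
[-0.15244234  1.10090001  0.9280575 ] [-0.24810412  0.83835218 -0.46608032  0.13556958] [[583.97043726   0.         329.12598362]
 [  0.         583.97043726 243.30802235]
 [  0.           0.           1.        ]]
{'t': 0.1, 'q': array([-1.31754304e+00,  5.28395729e-01,  1.43378223e+00, -9.90919623e-06,
        1.18139503e+00, -1.78477904e-01]), 'qd': array([ 1.46461153e-03,  1.46767451e-04, -2.87842004e-03,  4.36445320e-04,
       -5.94133893e-04, -7.83429993e-05]), 'tau': array([-5.09862602e-04, -4.43304598e+01, -1.78586465e+01, -3.12680950e-04,
        3.87610809e-03,  8.32542781e-06]), 'tcp_pos': array([ 0.26140347, -0.56701359,  0.23841505]), 'tool_rot': array([ 9.76790473e-01,  2.14194751e-01, -4.15899527e-05, -9.89301245e-04]), 'force': array([-0.28319041,  0.01067299, -0.08305474]), 'ft_torque': array([ 0.00311073, -0.00413389,  0.02460999]), 'gripper_force': 0.0, 'finger_gap': 0.9988251207978911}
```

View pics/top0.png

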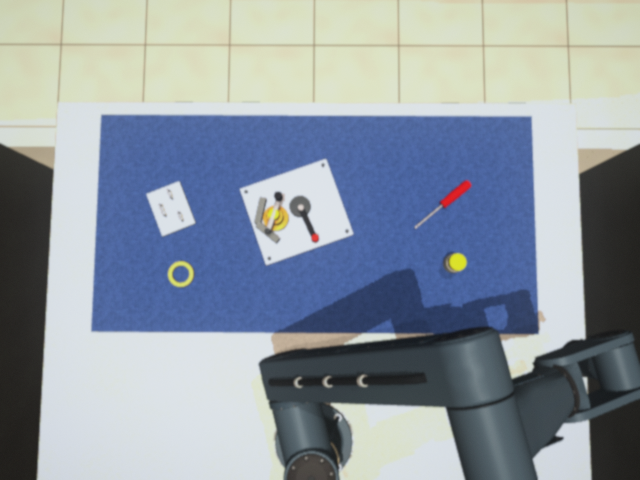

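View pics/side0.png

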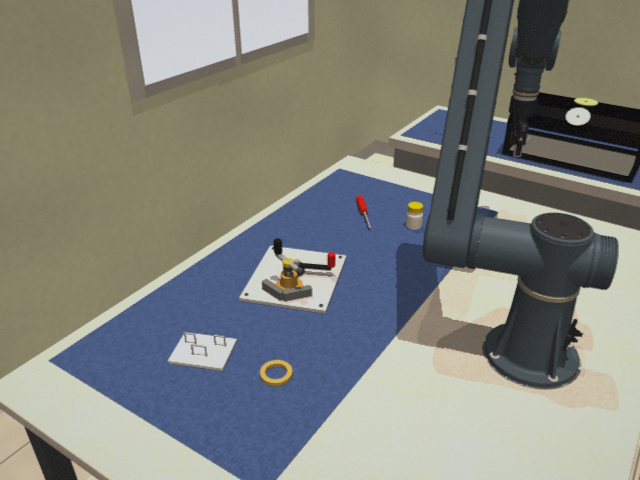

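The top view shows the plate at about (297,212), the hub at (277,217), the black knob at (278,197), the clamp pivot at (300,206) and the red knob at (314,238). The side view shows the black knob at (278,246) and the red knob at (331,260). I'll enlarge both.

```bash
cat > h.py <<'E'
import numpy as np, cv2
from scipy.spatial.transform import Rotation as Ro
from station import readout, cams, sign_off
def snap(n,f):
    s=cams.snapshot(n); cv2.imwrite(f,cv2.cvtColor(s["pixels"],cv2.COLOR_RGB2BGR)); np.savez(f[:-4]+".npz",K=s["intrinsics"],e=s["eye"],R=Ro.from_quat(s["rotation"]).as_matrix()); return s
def ray(f,u,v,z):
    d=np.load(f[:-4]+".npz"); r=d["R"]@np.linalg.inv(d["K"])@np.array([u,v,1.]); e=d["e"]; return e+r*(z-e[2])/r[2]
def crop(f,x,y,w,h,k,o):
    cv2.imwrite(o,cv2.resize(cv2.imread(f)[y:y+h,x:x+w],None,fx=k,fy=k,interpolation=cv2.INTER_CUBIC))
E
python3 - <<'E'
from h import *
for n in("top","side"): snap(n,f"pics/{n}1.png")
crop("pics/top1.png",235,155,120,115,5,"pics/c1.png")
crop("pics/side1.png",235,230,120,85,6,"pics/c2.png")
E
```

```text
(no output)
```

View pics/c1.png

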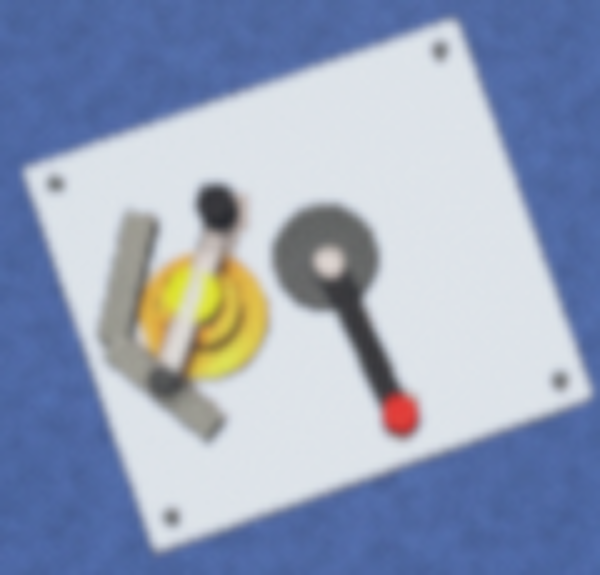

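View pics/c2.png

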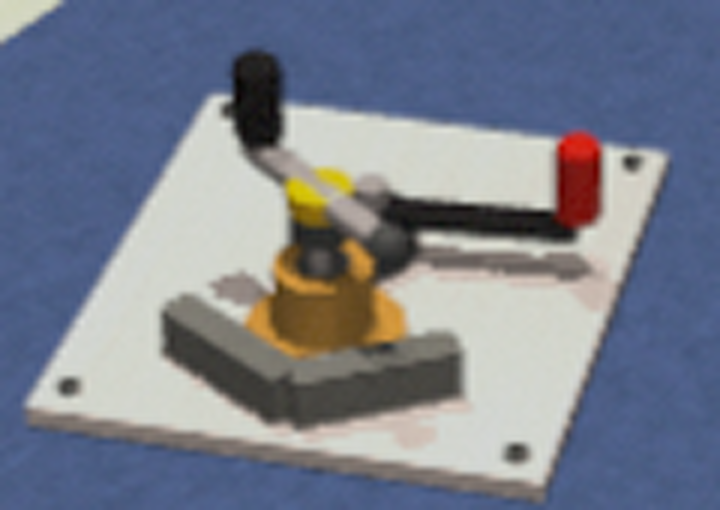

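Top crop: black knob blob (217,207), red (401,414), pivot pin (329,262), flange centre (205,315), plate corners (22,170), (455,15), (595,398), (155,552). Side crop: black knob (258,99), red (578,180). I'll convert these to positions.

```bash
cat > m.py <<'E'
from h import *
T=lambda u,v,z: ray("pics/top1.png",(u+.5)/5-.5+235,(v+.5)/5-.5+155,z)
S=lambda u,v,z: ray("pics/side1.png",(u+.5)/6-.5+235,(v+.5)/6-.5+230,z)
np.set_printoptions(precision=4,suppress=True)
for n,t,s,z in(("black",(217,207),(258,99),.119),("red",(401,414),(578,180),.061)): print(n,T(*t,z),S(*s,z))
C=[T(*c,.012) for c in((22,170),(455,15),(595,398),(155,552))]; print(np.array(C),np.mean(C,0))
Cs=[S(*c,.012) for c in((215,95),(667,152),(545,487),(28,408))]; print(np.array(Cs))
print("pivot",T(329,262,.045),S(373,187,.045),"boss",T(205,315,.024),"hub",T(192,295,.09),S(320,195,.09),"ball",T(165,382,.095))
print(T(327,257,.03))
E
python3 m.py
```

```text
black [0.6515 0.0971 0.119 ] [0.6539 0.0929 0.119 ]
red [0.549  0.0004 0.061 ] [ 0.5506 -0.0033  0.061 ]
[[ 0.6918  0.216   0.012 ]
 [ 0.7823 -0.0279  0.012 ]
 [ 0.5641 -0.1074  0.012 ]
 [ 0.4764  0.1375  0.012 ]] [0.6286 0.0546 0.012 ]
[[ 0.7804 -0.0317  0.012 ]
 [ 0.5678 -0.1095  0.012 ]
 [ 0.4767  0.1368  0.012 ]
 [ 0.6924  0.2129  0.012 ]]
pivot [0.6348 0.0409 0.045 ] [0.6385 0.0321 0.045 ] boss [0.608  0.1105 0.024 ] hub [0.6091 0.1121 0.09  ] [0.6136 0.1041 0.09  ] ball [0.5616 0.1253 0.095 ]
[0.64   0.0426 0.03  ]
```

Request:
send_rows --commands "60 0 0 0 1;60 0 0 0 1;60 0 0 0 1;60 0 0 0 1;60 0 0 0 1;60 0 0 0 1;60 0 0 0 0.17;60 .5 -1 0 0;60 .5 -1 0 0;60 .5 -1 0 0;60 .5 -1 0 0;60 .5 -1 0 0;60 .5 -1 0 0;60 .5 -1 0 0;60 .5 -1 0 0;60 .5 -1 0 0;60 .5 -1 0 0;60 .5 -1 0 0;60 .5 -1 0 0;60 .5 -1 0 0" --grip_force 30

```text
t: 1.87
tcp_pos: [0.3917, -0.3064, 0.2393]
tool_rot: [1.0, 0.001, 0.0, -0.0]
force: [0.3, 0.3, 0.0]
finger_gap: 0.704
gripper_force: 0.0
```

Request:
send_rows --commands "50 .55 -1 0 0;50 .55 -1 0 0;50 .55 -1 0 0;50 .55 -1 0 0;50 .55 -1 0 0;50 .55 -1 0 0;50 .55 -1 0 0;50 .55 -1 0 0;50 .55 -1 0 0;50 .55 -1 0 0;50 .55 -1 .5 0;50 .55 -1 .5 0;50 .55 -1 1 0;50 .55 -1 1 0;50 0 0 0 0;50 0 0 0 0"

```text
t: 3.2
tcp_pos: [0.5444, -0.0263, 0.1782]
tool_rot: [1.0, 0.002, -0.001, -0.0]
force: [0.3, -0.0, 0.0]
finger_gap: 0.583
gripper_force: 0.0
```

Request:
send_rows --commands "50 .28 -.6 0 0;50 0 -.64 1 0;50 0 0 1 0;50 0 0 1 0;50 0 0 .6 0;50 0 0 0 0;50 0 0 0 0"

```text
t: 3.78
tcp_pos: [0.551, -0.0029, 0.1079]
tool_rot: [1.0, 0.0, 0.0, 0.0]
force: [0.4, 0.1, 0.4]
finger_gap: 0.586
gripper_force: 0.0
```

```bash
python3 - <<'E'
from h import *
print(readout.sense()["tcp_pos"])
snap("side","pics/s2.png"); snap("top","pics/t2.png")
a=cv2.imread("pics/s2.png")[190:320,250:390]; b=cv2.imread("pics/t2.png")[155:285,235:375]
cv2.imwrite("pics/c3.png",cv2.resize(np.hstack([a,b]),None,fx=2.8,fy=2.8,interpolation=cv2.INTER_CUBIC))
E
```

```text
[ 0.55101639 -0.00293135  0.10788521]
```

View pics/c3.png

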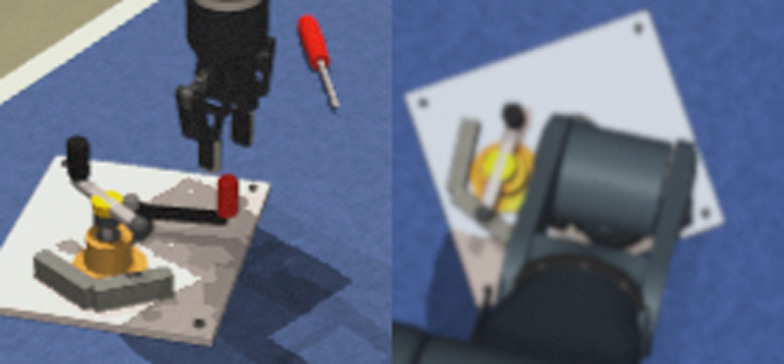

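The left half (side view) shows the open fingers straddling above the red knob at crop (228,190). I'll descend and grip.

Request:
send_rows --commands "50 0 0 .5 0;50 0 0 .5 0;50 0 0 .5 0;50 0 0 .5 0;50 0 0 .5 0;50 0 0 0 0;15 0 0 0 0;15 0 0 0 0;15 0 0 0 0;15 0 0 0 0;15 0 0 0 0;15 0 0 0 0" --grip_force 30

```text
t: 4.88
tcp_pos: [0.5508, -0.0024, 0.0575]
tool_rot: [1.0, 0.001, 0.0, 0.0]
force: [-0.1, 0.8, -1.7]
finger_gap: 0.248
gripper_force: 29.4
```

```bash
cat >> h.py <<'E'
def arc(c,r,a0,a1,n,p=None,g=15,dz=0):
    "print rows (tool x = world x, tool y = -world y) from p (or the arc) along an arc, degrees"
    a=np.radians(np.linspace(a0,a1,n+1)); P=np.c_[c[0]+r*np.cos(a),c[1]+r*np.sin(a)]
    if p is not None: P[0]=p[:2]
    d=np.diff(P,axis=0)/.02
    print(";".join(f"{g} {x:.2f} {-y:.2f} {dz} 0" for x,y in d)); print(P[-1])
E
python3 -c "
from h import *
arc((.636,.0377),.094,205.2,273,15)"
```

```text
15 0.17 0.33 0 0;15 0.20 0.31 0 0;15 0.22 0.30 0 0;15 0.24 0.28 0 0;15 0.26 0.26 0 0;15 0.28 0.24 0 0;15 0.30 0.21 0 0;15 0.32 0.19 0 0;15 0.33 0.16 0 0;15 0.34 0.14 0 0;15 0.35 0.11 0 0;15 0.36 0.08 0 0;15 0.37 0.05 0 0;15 0.37 0.02 0 0;15 0.37 -0.00 0 0
[ 0.64091958 -0.05617118]
```

Request:
send_rows --commands "15 0.17 0.33 0 0;15 0.20 0.31 0 0;15 0.22 0.30 0 0;15 0.24 0.28 0 0;15 0.26 0.26 0 0;15 0.28 0.24 0 0;15 0.30 0.21 0 0;15 0 0 0 0"

```text
t: 5.55
tcp_pos: [0.5867, -0.0421, 0.0575]
tool_rot: [1.0, -0.0, 0.002, 0.0]
force: [3.1, 4.0, -2.4]
finger_gap: 0.243
gripper_force: 29.5
```

Request:
send_rows --commands "15 0.32 0.19 0 0;15 0.33 0.16 0 0;15 0.34 0.14 0 0;15 0.35 0.11 0 0;15 0.36 0.08 0 0;15 0.37 0.05 0 0;15 0.37 0.02 0 0;15 0.37 0 0 0;15 0 0 0 0"

```text
t: 6.3
tcp_pos: [0.642, -0.0559, 0.0574]
tool_rot: [1.0, 0.0, 0.001, -0.0]
force: [0.5, 4.9, 1.3]
finger_gap: 0.244
gripper_force: 29.9
```

Request:
send_rows --commands "15 0.15 -0.05 0 0;15 0.15 -0.04 0 0;15 0.1 -.02 0 0;15 0 0 0 0"

```text
t: 6.63
tcp_pos: [0.6493, -0.055, 0.0575]
tool_rot: [1.0, 0.001, 0.001, 0.001]
force: [-0.4, -0.6, 1.9]
finger_gap: 0.242
gripper_force: 30.0
```

Request:
send_rows --commands "15 0.1 -.02 0 0;15 0.05 -.01 0 0;15 0 0 0 0"

```text
t: 6.88
tcp_pos: [0.6521, -0.0544, 0.0575]
tool_rot: [1.0, 0.001, 0.001, 0.001]
force: [0.0, -4.1, 0.8]
finger_gap: 0.247
gripper_force: 30.0
```

Request:
send_rows --commands "15 0.1 0 0 0;15 0.05 0 0 0;15 0 0 0 0"

```text
t: 7.13
tcp_pos: [0.653, -0.0543, 0.0574]
tool_rot: [1.0, 0.001, -0.002, 0.001]
force: [-4.7, -5.6, 3.2]
finger_gap: 0.247
gripper_force: 30.3
```

Request:
send_rows --commands "15 0.1 0 0 0;15 0 0 0 0"

```text
t: 7.3
tcp_pos: [0.6531, -0.0543, 0.0573]
tool_rot: [1.0, 0.001, -0.004, 0.001]
force: [-7.6, -6.7, 6.8]
finger_gap: 0.246
gripper_force: 30.6
```

Request:
send_rows --commands "15 -.1 0 0 0;50 0 0 0 0;50 0 0 0 0;50 0 0 0 0;50 0 0 0 0;50 0 0 1 0;50 0 0 -1 0;50 0 0 0 0"

```text
t: 7.97
tcp_pos: [0.6575, -0.0534, 0.0609]
tool_rot: [1.0, 0.001, 0.004, 0.001]
force: [0.9, -0.5, 1.0]
finger_gap: 0.588
gripper_force: 0.0
```

I sent one lift row with the wrong sign and reversed it on the next row. The open fingers straddle the lever, and the readings are normal. Now lifting.

Request:
send_rows --commands "50 0 0 -1 0;50 0 0 -1 0;50 0 0 -1 0;50 0 0 -1 0;50 0 0 -1 0;50 0 0 -1 0;50 0 -1 0 0;50 0 -1 0 0;50 0 -1 0 0;50 0 -1 0 0;50 0 -1 0 0;50 0 -1 0 0;50 0 -1 0 0;50 -.2 -.5 0 0;50 0 0 0 0;50 0 0 0 0"

```text
t: 9.3
tcp_pos: [0.6496, 0.0971, 0.177]
tool_rot: [1.0, 0.001, -0.0, 0.0]
force: [0.5, -0.1, 0.2]
finger_gap: 0.583
gripper_force: 0.0
```

```bash
python3 - <<'E'
from h import *
print(readout.sense()["tcp_pos"])
snap("side","pics/s3.png"); snap("top","pics/t3.png")
a=cv2.imread("pics/s3.png")[190:320,230:370]; b=cv2.imread("pics/t3.png")[155:285,235:375]
cv2.imwrite("pics/c4.png",cv2.resize(np.hstack([a,b]),None,fx=2.8,fy=2.8,interpolation=cv2.INTER_CUBIC))
E
```

```text
[0.64957838 0.09711329 0.17699798]
```

View pics/c4.png

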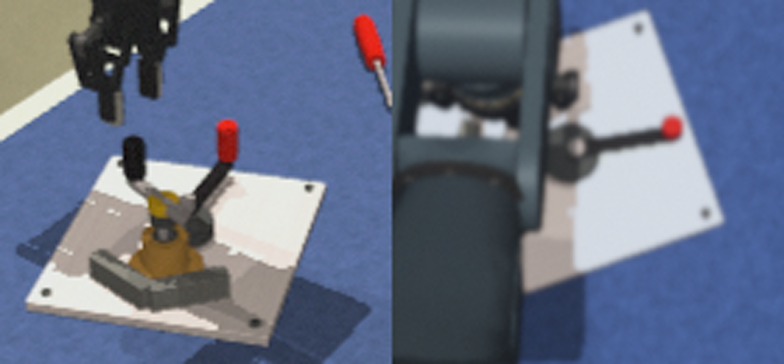

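The clamp now points to the closed position, with the red knob at crop (672,127) in the top half. The fingers bracket the black knob from above. Descending.

Request:
send_rows --commands "50 .15 .12 0 0;50 0 0 .5 0;50 0 0 .5 0;50 0 0 .5 0;50 0 0 .5 0;50 0 0 .5 0;50 0 0 .5 0;50 0 0 .2 0;50 0 0 0 0;50 0 0 0 0"

```text
t: 10.23
tcp_pos: [0.6531, 0.0945, 0.113]
tool_rot: [1.0, 0.001, -0.0, 0.0]
force: [0.2, -0.0, -0.5]
finger_gap: 0.585
gripper_force: 0.0
```

Request:
send_rows --commands "24 0 0 0 0;24 0 0 0 0;24 0 0 0 0;24 0 0 0 0;24 0 0 0 0" --grip_force 30

```text
t: 10.65
tcp_pos: [0.6533, 0.0945, 0.1138]
tool_rot: [1.0, 0.001, 0.0, -0.0]
force: [-0.2, 0.3, 0.2]
finger_gap: 0.281
gripper_force: 0.1
```

Request:
send_rows --commands "21 0 0 0 0;18 0 0 0 0;15 0 0 0 0;15 0 0 0 0;15 0 0 0 0" --grip_force 30

```text
t: 11.07
tcp_pos: [0.6534, 0.0947, 0.1138]
tool_rot: [1.0, 0.001, 0.0, -0.0]
force: [-0.4, 3.3, 4.4]
finger_gap: 0.246
gripper_force: 29.4
```

```bash
python3 -c "
from h import *
arc((.6105,.109),.0452,-18.4,-58.4,8,dz=.002)"
```

```text
15 -0.07 0.18 0.002 0;15 -0.09 0.18 0.002 0;15 -0.10 0.17 0.002 0;15 -0.12 0.16 0.002 0;15 -0.13 0.15 0.002 0;15 -0.14 0.14 0.002 0;15 -0.15 0.12 0.002 0;15 -0.16 0.11 0.002 0
[0.63418416 0.07050194]
```

Request:
send_rows --commands "15 -0.07 0.18 0.002 0;15 -0.09 0.18 0.002 0;15 -0.10 0.17 0.002 0;15 -0.12 0.16 0.002 0;15 0 0 0 0"

```text
t: 11.48
tcp_pos: [0.6452, 0.0802, 0.1136]
tool_rot: [1.0, 0.0, 0.0, -0.0]
force: [-0.3, 3.7, 5.8]
finger_gap: 0.244
gripper_force: 29.6
```

Request:
send_rows --commands "15 -0.13 0.15 0.002 0;15 -0.14 0.14 0.002 0;15 -0.15 0.12 0.002 0;15 -0.16 0.11 0.002 0;15 0 0 0 0"

```text
t: 11.9
tcp_pos: [0.6335, 0.0703, 0.1135]
tool_rot: [1.0, 0.0, 0.0, -0.001]
force: [-0.4, 5.4, 4.6]
finger_gap: 0.244
gripper_force: 29.6
```

```bash
python3 -c "
from h import *
arc((.6105,.109),.0450,-58.4,-124,11,dz=.002)
arc((.6105,.109),.0450,-124,-188.4,11,dz=.002)"
```

```text
15 -0.21 0.11 0.002 0;15 -0.22 0.09 0.002 0;15 -0.22 0.07 0.002 0;15 -0.23 0.04 0.002 0;15 -0.23 0.02 0.002 0;15 -0.23 -0.00 0.002 0;15 -0.23 -0.03 0.002 0;15 -0.23 -0.05 0.002 0;15 -0.22 -0.08 0.002 0;15 -0.21 -0.10 0.002 0;15 -0.20 -0.12 0.002 0
[0.58533632 0.07169331]
15 -0.18 -0.14 0.002 0;15 -0.17 -0.16 0.002 0;15 -0.15 -0.17 0.002 0;15 -0.13 -0.19 0.002 0;15 -0.11 -0.20 0.002 0;15 -0.09 -0.21 0.002 0;15 -0.07 -0.22 0.002 0;15 -0.05 -0.22 0.002 0;15 -0.02 -0.23 0.002 0;15 -0.00 -0.23 0.002 0;15 0.02 -0.23 0.002 0
[0.56598275 0.11557374]
```

Request:
send_rows --commands "15 -0.21 0.11 0.002 0;15 -0.22 0.09 0.002 0;15 -0.22 0.07 0.002 0;15 -0.23 0.04 0.002 0;15 -0.23 0.02 0.002 0;15 -0.23 -0.00 0.002 0;15 -0.23 -0.03 0.002 0;15 -0.23 -0.05 0.002 0;15 -0.22 -0.08 0.002 0;15 -0.21 -0.10 0.002 0;15 -0.20 -0.12 0.002 0;15 0 0 0 0"

```text
t: 12.9
tcp_pos: [0.587, 0.0709, 0.1132]
tool_rot: [1.0, 0.0, 0.002, 0.0]
force: [4.6, 2.1, 3.7]
finger_gap: 0.244
gripper_force: 29.5
```

Request:
send_rows --commands "15 -0.18 -0.14 0.002 0;15 -0.17 -0.16 0.002 0;15 -0.15 -0.17 0.002 0;15 -0.13 -0.19 0.002 0;15 -0.11 -0.20 0.002 0;15 -0.09 -0.21 0.002 0;15 -0.07 -0.22 0.002 0;15 -0.05 -0.22 0.002 0;15 -0.02 -0.23 0.002 0;15 0 -0.23 0.002 0;15 0.02 -0.23 0.002 0;15 0 0 0 0;15 0 0 0 0"

```text
t: 13.98
tcp_pos: [0.5657, 0.1144, 0.1127]
tool_rot: [1.0, 0.001, -0.0, 0.001]
force: [1.4, -2.4, 8.2]
finger_gap: 0.243
gripper_force: 29.9
```

```bash
python3 -c "
from h import *
arc((.6105,.109),.0450,-187.5,-97,15,dz=-.003)
arc((.6105,.109),.0450,-97,-187,16,dz=.001)
arc((.6105,.109),.0450,-187,-273,15,dz=.001)"
```

```text
15 -0.02 0.24 -0.003 0;15 0.01 0.24 -0.003 0;15 0.03 0.23 -0.003 0;15 0.06 0.23 -0.003 0;15 0.08 0.22 -0.003 0;15 0.10 0.21 -0.003 0;15 0.12 0.20 -0.003 0;15 0.14 0.19 -0.003 0;15 0.16 0.17 -0.003 0;15 0.18 0.15 -0.003 0;15 0.20 0.13 -0.003 0;15 0.21 0.11 -0.003 0;15 0.22 0.09 -0.003 0;15 0.23 0.07 -0.003 0;15 0.23 0.04 -0.003 0
[0.60501588 0.06433542]
15 -0.22 -0.04 0.001 0;15 -0.21 -0.06 0.001 0;15 -0.21 -0.08 0.001 0;15 -0.20 -0.10 0.001 0;15 -0.19 -0.12 0.001 0;15 -0.17 -0.14 0.001 0;15 -0.16 -0.15 0.001 0;15 -0.14 -0.17 0.001 0;15 -0.13 -0.18 0.001 0;15 -0.11 -0.19 0.001 0;15 -0.09 -0.20 0.001 0;15 -0.07 -0.21 0.001 0;15 -0.05 -0.22 0.001 0;15 -0.03 -0.22 0.001 0;15 -0.01 -0.22 0.001 0;15 0.02 -0.22 0.001 0
[0.56583542 0.11448412]
15 0.04 -0.22 0.001 0;15 0.06 -0.22 0.001 0;15 0.08 -0.21 0.001 0;15 0.10 -0.20 0.001 0;15 0.12 -0.19 0.001 0;15 0.14 -0.18 0.001 0;15 0.16 -0.16 0.001 0;15 0.17 -0.14 0.001 0;15 0.19 -0.13 0.001 0;15 0.20 -0.11 0.001 0;15 0.21 -0.09 0.001 0;15 0.22 -0.07 0.001 0;15 0.22 -0.04 0.001 0;15 0.22 -0.02 0.001 0;15 0.23 0.00 0.001 0
[0.61285512 0.15393833]
```

Request:
send_rows --commands "15 -0.02 0.24 -0.003 0;15 0.01 0.24 -0.003 0;15 0.03 0.23 -0.003 0;15 0.06 0.23 -0.003 0;15 0.08 0.22 -0.003 0;15 0.10 0.21 -0.003 0;15 0.12 0.20 -0.003 0;15 0.14 0.19 -0.003 0;15 0.16 0.17 -0.003 0;15 0.18 0.15 -0.003 0;15 0.20 0.13 -0.003 0;15 0.21 0.11 -0.003 0;15 0.22 0.09 -0.003 0;15 0.23 0.07 -0.003 0;15 0.23 0.04 -0.003 0;15 0 0 0 0;15 0 0 0 0;15 0 0 0 0"

```text
t: 15.48
tcp_pos: [0.6026, 0.0651, 0.1132]
tool_rot: [1.0, 0.001, -0.003, -0.0]
force: [-0.5, 2.0, 9.1]
finger_gap: 0.245
gripper_force: 30.0
```

Request:
send_rows --commands "15 -0.22 -0.04 0.001 0;15 -0.21 -0.06 0.001 0;15 -0.21 -0.08 0.001 0;15 -0.20 -0.10 0.001 0;15 -0.19 -0.12 0.001 0;15 -0.17 -0.14 0.001 0;15 -0.16 -0.15 0.001 0;15 -0.14 -0.17 0.001 0;15 -0.13 -0.18 0.001 0;15 -0.11 -0.19 0.001 0;15 -0.09 -0.20 0.001 0;15 -0.07 -0.21 0.001 0;15 -0.05 -0.22 0.001 0;15 -0.03 -0.22 0.001 0;15 -0.01 -0.22 0.001 0;15 0.02 -0.22 0.001 0;15 0 0 0 0"

```text
t: 16.9
tcp_pos: [0.5656, 0.1147, 0.1128]
tool_rot: [1.0, 0.001, -0.0, 0.001]
force: [3.3, -1.3, 5.5]
finger_gap: 0.243
gripper_force: 29.7
```

Request:
send_rows --commands "15 0.04 -0.22 0.001 0;15 0.06 -0.22 0.001 0;15 0.08 -0.21 0.001 0;15 0.10 -0.20 0.001 0;15 0.12 -0.19 0.001 0;15 0.14 -0.18 0.001 0;15 0.16 -0.16 0.001 0;15 0.17 -0.14 0.001 0;15 0.19 -0.13 0.001 0;15 0 0 0 0"

```text
t: 17.73
tcp_pos: [0.5852, 0.1472, 0.1124]
tool_rot: [1.0, 0.001, -0.002, 0.001]
force: [-1.0, -3.3, 8.1]
finger_gap: 0.245
gripper_force: 29.9
```

Request:
send_rows --commands "15 0.20 -0.11 0.001 0;15 0.21 -0.09 0.001 0;15 0.22 -0.07 0.001 0;15 0.22 -0.04 0.001 0;15 0.22 -0.02 0.001 0;15 0.23 0.00 0.001 0;15 0 0 0 0;15 0 0 0 0"

```text
t: 18.4
tcp_pos: [0.61, 0.1548, 0.1123]
tool_rot: [1.0, 0.001, -0.003, 0.0]
force: [-2.0, 0.3, 8.5]
finger_gap: 0.244
gripper_force: 30.0
```

```bash
python3 -c "
from h import *
c=(.6102,.1094)
arc(c,.0450,-269.5,-183,16,p=(.61,.1548),dz=-.003)
arc(c,.0450,-183,-270,16,dz=.001)
arc(c,.0450,-270,-360,24,dz=.001)"
```

```text
15 -0.22 0.03 -0.003 0;15 -0.21 0.03 -0.003 0;15 -0.21 0.05 -0.003 0;15 -0.20 0.07 -0.003 0;15 -0.19 0.09 -0.003 0;15 -0.18 0.11 -0.003 0;15 -0.17 0.12 -0.003 0;15 -0.16 0.14 -0.003 0;15 -0.15 0.15 -0.003 0;15 -0.13 0.17 -0.003 0;15 -0.11 0.18 -0.003 0;15 -0.10 0.19 -0.003 0;15 -0.08 0.20 -0.003 0;15 -0.06 0.20 -0.003 0;15 -0.04 0.21 -0.003 0;15 -0.02 0.21 -0.003 0
[0.56526167 0.11175512]
15 0.02 -0.21 0.001 0;15 0.04 -0.21 0.001 0;15 0.06 -0.20 0.001 0;15 0.08 -0.20 0.001 0;15 0.10 -0.19 0.001 0;15 0.12 -0.18 0.001 0;15 0.13 -0.17 0.001 0;15 0.15 -0.15 0.001 0;15 0.16 -0.14 0.001 0;15 0.17 -0.12 0.001 0;15 0.19 -0.11 0.001 0;15 0.19 -0.09 0.001 0;15 0.20 -0.07 0.001 0;15 0.21 -0.05 0.001 0;15 0.21 -0.03 0.001 0;15 0.21 -0.01 0.001 0
[0.6102 0.1544]
15 0.15 0.00 0.001 0;15 0.15 0.01 0.001 0;15 0.15 0.02 0.001 0;15 0.14 0.03 0.001 0;15 0.14 0.04 0.001 0;15 0.14 0.05 0.001 0;15 0.13 0.06 0.001 0;15 0.13 0.07 0.001 0;15 0.13 0.08 0.001 0;15 0.12 0.09 0.001 0;15 0.11 0.09 0.001 0;15 0.11 0.10 0.001 0;15 0.10 0.11 0.001 0;15 0.09 0.11 0.001 0;15 0.09 0.12 0.001 0;15 0.08 0.13 0.001 0;15 0.07 0.13 0.001 0;15 0.06 0.13 0.001 0;15 0.05 0.14 0.001 0;15 0.04 0.14 0.001 0;15 0.03 0.14 0.001 0;15 0.02 0.15 0.001 0;15 0.01 0.15 0.001 0;15 0.00 0.15 0.001 0
[0.6552 0.1094]
```

Request:
send_rows --commands "15 -0.22 0.03 -0.003 0;15 -0.21 0.03 -0.003 0;15 -0.21 0.05 -0.003 0;15 -0.20 0.07 -0.003 0;15 -0.19 0.09 -0.003 0;15 -0.18 0.11 -0.003 0;15 -0.17 0.12 -0.003 0;15 -0.16 0.14 -0.003 0;15 -0.15 0.15 -0.003 0;15 -0.13 0.17 -0.003 0;15 -0.11 0.18 -0.003 0;15 -0.10 0.19 -0.003 0;15 -0.08 0.20 -0.003 0;15 -0.06 0.20 -0.003 0;15 -0.04 0.21 -0.003 0;15 -0.02 0.21 -0.003 0;15 0 0 0 0;15 0 0 0 0;15 0 0 0 0"

```text
t: 19.98
tcp_pos: [0.5657, 0.1115, 0.1129]
tool_rot: [1.0, 0.001, -0.003, 0.0]
force: [-0.9, 2.1, 6.2]
finger_gap: 0.247
gripper_force: 29.8
```

Request:
send_rows --commands "15 0.02 -0.21 0.001 0;15 0.04 -0.21 0.001 0;15 0.06 -0.20 0.001 0;15 0.08 -0.20 0.001 0;15 0.10 -0.19 0.001 0;15 0.12 -0.18 0.001 0;15 0.13 -0.17 0.001 0;15 0.15 -0.15 0.001 0;15 0.16 -0.14 0.001 0;15 0.17 -0.12 0.001 0;15 0.19 -0.11 0.001 0;15 0.19 -0.09 0.001 0;15 0.20 -0.07 0.001 0;15 0.21 -0.05 0.001 0;15 0.21 -0.03 0.001 0;15 0.20 -0.01 0.001 0;15 0 0 0 0"

```text
t: 21.4
tcp_pos: [0.6098, 0.1545, 0.1124]
tool_rot: [1.0, 0.001, -0.004, 0.0]
force: [-1.8, 2.6, 7.1]
finger_gap: 0.243
gripper_force: 29.9
```

Request:
send_rows --commands "15 0.15 0.00 0.001 0;15 0.15 0.01 0.001 0;15 0.15 0.02 0.001 0;15 0 0 0 0"

```text
t: 21.73
tcp_pos: [0.6189, 0.1539, 0.1123]
tool_rot: [1.0, 0.001, -0.004, 0.0]
force: [-2.0, 3.1, 6.7]
finger_gap: 0.244
gripper_force: 29.8
```

Request:
send_rows --commands "15 0.14 0.03 0.001 0;15 0 0 0 0"

```text
t: 21.9
tcp_pos: [0.6217, 0.1533, 0.1123]
tool_rot: [1.0, 0.001, -0.004, 0.0]
force: [-1.5, 2.8, 7.6]
finger_gap: 0.245
gripper_force: 29.8
```

Request:
send_rows --commands "15 0.14 0.04 0.001 0;15 0 0 0 0"

```text
t: 22.07
tcp_pos: [0.6246, 0.1524, 0.1123]
tool_rot: [1.0, 0.001, -0.003, 0.0]
force: [-1.7, 3.1, 6.6]
finger_gap: 0.248
gripper_force: 29.8
```

Request:
send_rows --commands "15 0.14 0.05 0.001 0;15 0 0 0 0"

```text
t: 22.23
tcp_pos: [0.6274, 0.1514, 0.1123]
tool_rot: [1.0, 0.001, -0.003, 0.0]
force: [-1.8, 2.7, 5.6]
finger_gap: 0.248
gripper_force: 29.8
```

Request:
send_rows --commands "15 0.13 0.06 0.001 0;15 0 0 0 0"

```text
t: 22.4
tcp_pos: [0.6301, 0.1502, 0.1123]
tool_rot: [1.0, 0.001, -0.003, 0.0]
force: [-1.6, 2.5, 6.1]
finger_gap: 0.243
gripper_force: 29.8
```

Request:
send_rows --commands "15 0.13 0.07 0.001 0;15 0 0 0 0"

```text
t: 22.57
tcp_pos: [0.6328, 0.1488, 0.1122]
tool_rot: [1.0, 0.001, -0.003, -0.0]
force: [-1.5, 2.8, 6.1]
finger_gap: 0.244
gripper_force: 29.8
```

Request:
send_rows --commands "15 0.13 0.08 0.001 0;15 0 0 0 0"

```text
t: 22.73
tcp_pos: [0.6355, 0.1472, 0.1122]
tool_rot: [1.0, 0.001, -0.003, -0.0]
force: [-0.3, 2.5, 6.2]
finger_gap: 0.246
gripper_force: 29.8
```

Request:
send_rows --commands "15 0.12 0.09 0.001 0;15 0 0 0 0"

```text
t: 22.9
tcp_pos: [0.638, 0.1454, 0.1122]
tool_rot: [1.0, 0.0, -0.003, -0.0]
force: [-0.4, 2.4, 5.2]
finger_gap: 0.246
gripper_force: 29.8
```

Request:
send_rows --commands "15 0.11 0.09 0.001 0;15 0 0 0 0"

```text
t: 23.07
tcp_pos: [0.6402, 0.1436, 0.1122]
tool_rot: [1.0, 0.0, -0.003, -0.0]
force: [-0.8, 2.7, 6.7]
finger_gap: 0.249
gripper_force: 29.8
```

Request:
send_rows --commands "15 0.11 0.10 0.001 0;15 0 0 0 0"

```text
t: 23.23
tcp_pos: [0.6424, 0.1416, 0.1121]
tool_rot: [1.0, 0.001, -0.003, -0.0]
force: [-0.3, 2.8, 5.5]
finger_gap: 0.243
gripper_force: 29.8
```

Request:
send_rows --commands "15 0.10 0.11 0.001 0;15 0 0 0 0"

```text
t: 23.4
tcp_pos: [0.6445, 0.1394, 0.1121]
tool_rot: [1.0, 0.0, -0.003, -0.0]
force: [0.0, 3.6, 5.7]
finger_gap: 0.243
gripper_force: 29.8
```

Request:
send_rows --commands "15 0.09 0.11 0.001 0;15 0 0 0 0"

```text
t: 23.57
tcp_pos: [0.6464, 0.1372, 0.1121]
tool_rot: [1.0, 0.0, -0.003, -0.0]
force: [-2.1, 2.0, 5.2]
finger_gap: 0.246
gripper_force: 29.7
```

Request:
send_rows --commands "15 0.09 0.12 0.001 0;15 0 0 0 0"

```text
t: 23.73
tcp_pos: [0.6481, 0.1347, 0.1121]
tool_rot: [1.0, 0.0, -0.003, -0.0]
force: [-0.7, 2.8, 6.2]
finger_gap: 0.246
gripper_force: 29.7
```

Request:
send_rows --commands "15 0.08 0.13 0.001 0;15 0 0 0 0"

```text
t: 23.9
tcp_pos: [0.6498, 0.1321, 0.1121]
tool_rot: [1.0, 0.0, -0.003, -0.0]
force: [0.1, 2.2, 4.7]
finger_gap: 0.245
gripper_force: 29.7
```

Request:
send_rows --commands "15 0.07 0.13 0.001 0;15 0 0 0 0"

```text
t: 24.07
tcp_pos: [0.6512, 0.1295, 0.112]
tool_rot: [1.0, 0.0, -0.003, -0.0]
force: [-0.2, 2.6, 5.3]
finger_gap: 0.241
gripper_force: 29.7
```

Request:
send_rows --commands "15 0.06 0.13 0.001 0;15 0 0 0 0"

```text
t: 24.23
tcp_pos: [0.6523, 0.1269, 0.112]
tool_rot: [1.0, 0.0, -0.003, -0.0]
force: [-0.4, 2.8, 5.4]
finger_gap: 0.245
gripper_force: 29.7
```

Request:
send_rows --commands "15 0.05 0.14 0.001 0;15 0 0 0 0"

```text
t: 24.4
tcp_pos: [0.6531, 0.1249, 0.112]
tool_rot: [1.0, 0.0, -0.003, -0.001]
force: [-0.5, 5.1, 5.0]
finger_gap: 0.245
gripper_force: 29.8
```

Request:
send_rows --commands "15 0.02 0.05 0 0;15 0 0 0 0"

```text
t: 24.57
tcp_pos: [0.6532, 0.1246, 0.112]
tool_rot: [1.0, 0.0, -0.003, -0.001]
force: [-0.6, 6.2, 6.1]
finger_gap: 0.245
gripper_force: 29.8
```

Request:
send_rows --commands "15 0.03 0.08 0 0;15 0 0 0 0"

```text
t: 24.73
tcp_pos: [0.6535, 0.1238, 0.112]
tool_rot: [1.0, 0.0, -0.004, -0.002]
force: [-1.7, 8.3, 6.5]
finger_gap: 0.249
gripper_force: 29.9
```

Request:
send_rows --commands "15 0.03 0.08 0 0;15 0 0 0 0;15 0 0 0 0"

```text
t: 24.98
tcp_pos: [0.6537, 0.1232, 0.112]
tool_rot: [1.0, 0.0, -0.004, -0.003]
force: [-2.1, 10.0, 7.1]
finger_gap: 0.245
gripper_force: 30.0
```

Request:
send_rows --commands "15 -0.03 -0.11 0 0;15 -0.03 -0.1 0 0;15 0 0 0 0"

```text
t: 25.23
tcp_pos: [0.6531, 0.1253, 0.112]
tool_rot: [1.0, 0.001, -0.003, -0.0]
force: [-1.3, 3.8, 6.0]
finger_gap: 0.243
gripper_force: 29.8
```

Request:
send_rows --commands "15 -0.03 -0.08 0 0;15 0 0 0 0;15 0 0 0 0"

```text
t: 25.48
tcp_pos: [0.6528, 0.1258, 0.112]
tool_rot: [1.0, 0.001, -0.003, 0.0]
force: [-1.1, 2.6, 5.1]
finger_gap: 0.243
gripper_force: 29.8
```

Request:
send_rows --commands "15 -0.02 -0.06 0 0;15 0 0 0 0;15 0 0 0 0"

```text
t: 25.73
tcp_pos: [0.6527, 0.1263, 0.112]
tool_rot: [1.0, 0.001, -0.003, 0.001]
force: [-0.2, 0.7, 5.6]
finger_gap: 0.245
gripper_force: 29.8
```

Unloaded. Now I'll open the fingers in small steps, then lift straight up.

Request:
send_rows --commands "20 0 0 0 0;24 0 0 0 0;28 0 0 0 0;34 0 0 0 0;42 0 0 0 0;50 0 0 0 0;50 0 0 0 0;50 0 0 0 0"

```text
t: 26.4
tcp_pos: [0.6551, 0.1269, 0.1125]
tool_rot: [1.0, 0.001, -0.0, 0.0]
force: [0.5, 0.5, -0.1]
finger_gap: 0.589
gripper_force: 0.0
```

Request:
send_rows --commands "50 0 0 -.3 0;50 0 0 -.5 0;50 0 0 -.8 0;50 0 0 -1 0;50 0 0 -1 0;50 0 0 -1 0;50 -.5 0 -1 0;50 -1 0 -.5 0;50 -1 0 0 0;50 -1 0 0 0;50 -1 0 0 0;50 -1 0 0 0;50 -1 0 0 0;50 -1 0 0 0;50 0 0 0 0;50 0 0 0 0;50 0 0 0 0;50 0 0 0 0;50 0 0 0 0"

```text
t: 27.98
tcp_pos: [0.5066, 0.1268, 0.2349]
tool_rot: [1.0, 0.0, 0.001, -0.0]
force: [0.4, -0.2, 0.3]
finger_gap: 0.588
gripper_force: 0.0
```

```bash
python3 - <<'E'
from h import *
print(readout.sense())
snap("side","pics/s5.png"); snap("top","pics/t5.png")
a=cv2.imread("pics/s5.png")[190:320,230:370]; b=cv2.imread("pics/t5.png")[155:285,235:375]
cv2.imwrite("pics/c5.png",cv2.resize(np.hstack([a,b]),None,fx=2.8,fy=2.8,interpolation=cv2.INTER_CUBIC))
E
```

```text
{'t': 27.9833, 'q': array([ 3.10297189e-02,  3.95016514e-01,  1.69461736e+00, -8.54565264e-06,
        1.05049484e+00,  1.60096549e+00]), 'qd': array([ 9.42963957e-05,  5.01842025e-03,  8.68089206e-03, -6.10664597e-04,
        2.16701413e-03, -4.07959119e-04]), 'tau': array([ 5.08286746e-02, -3.62702680e+01, -1.58627343e+01,  1.07320961e-03,
       -1.25997085e-03, -6.85055306e-05]), 'tcp_pos': array([0.50658141, 0.12677544, 0.23490188]), 'tool_rot': array([ 9.99999639e-01,  4.32401543e-04,  7.31740304e-04, -1.86871422e-05]), 'force': array([ 0.3957239 , -0.17207302,  0.29810338]), 'ft_torque': array([ 0.04211504, -0.01767589,  0.03926318]), 'gripper_force': 0.0, 'finger_gap': 0.5883150560414404}
```

View pics/c5.png

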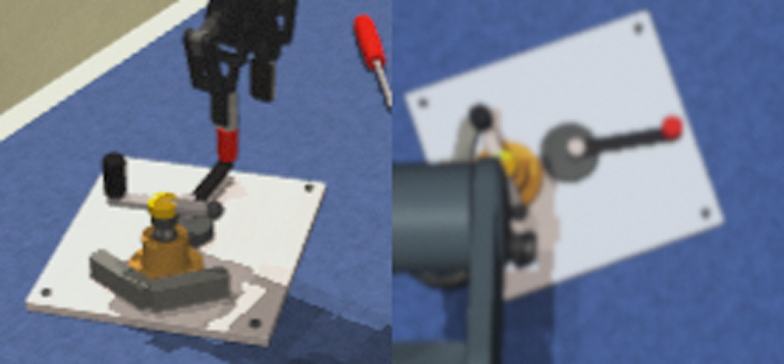

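The clamp is closed with the red knob at crop (672,127). The crank has stayed at the bottom with the black knob at crop (480,117), and the arm is clear. Handing in.

```bash
python3 -c "
from station import sign_off
print(sign_off())"
```

```text
the job is handed in; nothing more can be done
None
```

The job is handed in, but the hand-in gave no verdict: the clamp is closed on its stop, the tap was eased onto the bottom at about 10 N then unloaded and left there, and the arm is clear; one wrong-sign row at the clamp lever dipped the tool up to 20 mm before I reversed it, with normal readings afterwards.

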